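Stand the job card in its block and hold the spring clip open over it

ROBOT

A 6-joint arm with a two-finger parallel gripper is mounted at the origin on the work surface. World frame = base frame: x ahead of the robot, y to its left, z up, the work surface at z = 0. Lengths are in m, angles in rad, forces in N, time in s.
With the tool pointing down it reaches from about 0.35 to 0.85 m from the base axis. Payload 8.1 kg.
Tool frame: the origin (TCP) lies on the mounting face of the last link; the fingertips stand 186 mm ahead of it and the grasp point (between the pads) lies 167 mm ahead of it; z points along the fingers, y is the line along which they close (so a half turn about z gives the same grasp; the last joint's range is limited). The gripper opens to 93 mm and grips with 3 to 60 N. Pads are 15 mm wide; open, the fingers measure 128 mm over their backs; the gripper's body (75 mm by 188 mm) begins 65 mm behind the grasp point.
Start: joints at [-1.231, 0.13, 1.488, -0, 1.523, -0.085], TCP at [0.247, -0.547, 0.405] pointing down, gripper open.
Joint ranges: [-2.96, 2.96], [-0.89, 2.26], [0.02, 2.5], [-1.34, 4.48], [0, 2.73], [-2.66, 2.66]. Speed limits (rad/s): [2.39, 2.39, 2.79, 3.14, 3.14, 3.14].

INTERFACE

Orientations are given as a rotation vector (axis times angle).
In Python, from plant import read_state, read_camera, camera_params, close_job gives the robot as it stands. The module is installed in compiled form; this text tells all that it offers.
- The arm moves only by the tool servo_tool, never from a script. Its argument "increments" is a list of rows, each an object with "slide": the shift along the tool's x, y, z in mm, a list of three; "dr": the turn, a rotation vector about the tool's x, y, z in rad, a list of three; "jaw": the closure, from 0 (fully open) to 1 (shut). In form: [{"slide": [x, y, z], "dr": [ax, ay, az], "jaw": jaw}, ...]. A call has 1 to 20 rows; each row is the pose to reach, as a shift and turn from the pose commanded when the call began, along the tool's axes at that moment; what a row does not reach only later rows make up. A row lasts 1/10 s, in which the tool goes at most 50 mm and 8.59 degrees, less where a joint would pass 70% of its speed; a pose out of reach is approached as far as the arm can. A call with a gripper value outside its range is refused whole. The fingers move at their own pace and stop on an object; "force" is the grip in N (left out, the last holds). Time passes only in rows, so rows that repeat a pose let the fingers close. It gives the time, the measured TCP pose, the force, the opening and the grip force at its end, in the units of the state.
- read_state(): the state, without advancing time (a new reading comes with each control period).
- read_camera(name): name is "scene" or "top" or "wrist"; returns (picture, depth): 480x640x3 uint8, red, green, blue; 480x640 float32, m along the optical axis (not along the pixel's ray), 0 where there is no reading.
- camera_params(name): a dict with "fx", "fy", "cx", "cy" (pixels), "rvec" (rotation vector, rad) and "tvec" (3), from world to camera coordinates, as OpenCV has them. Camera axes: x right, y down, z forward; pixel columns grow to the right and rows downward; lengths in m; the calibration is good to about 2 mm. A picture is of the moment at which its call begins: read the wrist's pose just before it. camera_params takes no time and is no camera call; for the wrist camera it gives the pose at the moment of the call.
- close_job(): hands the job in; it is judged then, once.
The state is a dict: "t": time; "q": joint angles; "dq": joint speeds; "joint_torque": joint torques, N m; "tool_pos": TCP position; "orientation": TCP orientation; "force": force on the tool from outside, world axes, zero at the start; "wrist_torque": the same for the moment, N m; "opening": finger opening in m; "gripper_force": force on a finger pad.
Only numpy, scipy, OpenCV 4.12 (cv2) and the standard library are available. Lean on these libraries where they do the work, as an engineer would, in place of code of your own. Each camera call takes 0.05 s, during which the arm holds its last target. There are 200 camera calls.

TASK

Lift the yellow job card out of the wooden rack by its black tab and push it fully home in the groove of the blue block, standing upright, roughly centred, and let go of it. Then squeeze the orange spring clip open, take it off its steel plate and hold it wide open around the upper edge of the card at the red end, with the edge well inside the jaws but the clip not touching the card, so that I can slip the receipts in; finish while still holding it like that, and leave the funnel, clamp, lens and socket case where they are.

Things in the scene. Friction and masses are not known exactly. Their poses are not given: they have to be found in the camera images.
- card_tab (a point): Centre of the black grip tab (12 mm thick along x, 26 along y, 25 high) atop the middle of the loose yellow job card (60 g, rigid, 4 mm thick along x, 120 long along y, 70 high, z up). The card's upper edge is 12.5 mm, its lower edge 82.5 mm below this point. The red patch (both faces) is its +y end: 18 to 60 mm along +y. It starts upright in the wooden rack.
- rack: Fixed wooden rack, 50 x 100 x 30 mm, with an open-ended groove along its y, 6 mm wide and 22 mm deep, in which the card stands; lift it straight up. Origin: middle of its underside.
- slot_floor (a point): Centre of the groove floor of the fixed blue block (56 mm in x, 100 in y, 36 high). The groove runs along y, open-ended, 5.5 mm wide, 30 deep, floor 6 mm above the bench; mouth bevelled 6 mm each side (17.5 mm wide on top). A card fully home stands on the floor, its tab centre 82.5 mm above this point.
- clip_handles (a point): Where to grip the loose orange spring clip (70 g, 26 mm wide along y): between its two flat handles, z up. They close along x, from 38 mm over their outsides here (48 at the tops) to 24 mm, parallel against a stop. Handles reach 18 mm above and 20 below this point; pivot 26 mm below. The spring takes 4 to 10 N; grip with 20 to 50 N.
- clip_mouth (a point): Midway between the clip's open jaw tips, 64 mm below point clip_handles along the clip's -z. The jaws reach down to here (2 mm lower when closed); fully open they gape 26 mm along x. Free depth between the jaws: 24 mm above this point, where a stop under the pivot begins.
- park: Fixed steel foot with an upright plate 4 mm thick (x), 70 mm long (y), top 60 mm above the bench. The closed clip starts astride the plate's top, jaws down; once squeezed open, lift it straight up. Origin: middle of its underside.
- clip_right (a joint): Opening angle of each clip jaw (rad; both move alike): 0 closed on the 4 mm plate, -0.05 closed on nothing, 0.28 fully open (handles parallel); 0.2 gapes about 20 mm.
- funnel: Green plastic funnel, mouth down, 112 mm across, 120 mm high; bystander. Origin at the middle of its underside.
- clamp: Chrome exhaust clamp, ring 52 mm across, 20 mm high; bystander. Origin at the middle of its underside.
- lens: White tail light lens, 70 x 120 x 34 mm; bystander. Origin at the middle of its underside.
- socket_case: Open hex socket case, black, 130 x 240 mm, 42 mm high; bystander. Origin at the middle of its underside.
Not all that is in view belongs to the job. Of the things shaped like the park, the steel one is meant.

How it is judged:
By the outcome, as a careful person would: the job done as asked, in the order asked, and still so for the second after the job is handed in, while the arm keeps its last pose, push and grip.
It also fails if it takes over 67 s, if anything falls off the work surface, if the arm or the gripper's body presses on something with over 40 N, if the wrist force passes 120 N, or if a joint passes its speed limit or range.

## Working session

There is one attempt and no reset: what is moved stays moved. The work goes in short steps, Python scripts to look and compute and a tool call to move; the robot and the scene stay as the last step left them, time stands still between calls to the robot, and variables do not carry over. Pictures are saved under pics/ and viewed, at most 10 in all, crops included, and the job is handed in when it is done.

Besides the shell and the picture viewer there is one more tool, called after "Emit:" as name([rows], argument=value, ...), one row to a line, values as JSON. servo_tool: Moves the arm, as the interface text tells. Its arguments: {"type":"object","properties":{"increments":{"type":"array"},"force":{"type":"number"}},"required":["increments"]}

```bash
mkdir -p pics; cat > h.py <<'E'
import numpy as np, cv2
from plant import *
R=lambda v: cv2.Rodrigues(np.array(v,float))[0]
def world(name,depth,cp=None):
    c=cp or camera_params(name); v,u=np.mgrid[:480,:640]
    P=np.stack([(u-c['cx'])/c['fx']*depth,(v-c['cy'])/c['fy']*depth,depth],-1)
    return (P-np.array(c['tvec']).ravel())@R(c['rvec'])   # R^T(p-t)
def ray(name,u,v,z,cp=None):
    c=cp or camera_params(name); r=R(c['rvec']); o=-r.T@np.array(c['tvec']).ravel()
    d=r.T@np.array([(u-c['cx'])/c['fx'],(v-c['cy'])/c['fy'],1]); return o+d*(z-o[2])/d[2]
def save(n,im): cv2.imwrite('pics/'+n,im[...,::-1])
E
python3 - <<'E'
from h import *
s=read_state(); print({k:np.round(v,3) for k,v in s.items()})
print(R(s['orientation']).round(3))
for n in('top','scene'):
    im,d=read_camera(n); save(n+'.png',im); np.savez(n,im=im,d=d); c=camera_params(n); print(n,c)
E
```

```text
{'t': np.float64(0.0), 'q': array([-1.231,  0.131,  1.489, -0.   ,  1.523, -0.085]), 'dq': array([-0.   ,  0.001, -0.   ,  0.   ,  0.001, -0.001]), 'joint_torque': array([ 0.0000e+00, -5.5985e+01, -4.9175e+01,  7.7000e-02,  3.6000e-02,
       -0.0000e+00]), 'tool_pos': array([ 0.247, -0.546,  0.404]), 'orientation': array([-3.069, -0.662,  0.   ]), 'force': array([ 0.044, -0.587,  0.204]), 'wrist_torque': array([-0.055,  0.008,  0.016]), 'gripper_force': np.float64(0.0), 'opening': np.float64(0.093)}
[[ 0.911  0.412 -0.001]
 [ 0.412 -0.911  0.002]
 [ 0.    -0.002 -1.   ]]
top {'fx': 552.9546988503317, 'fy': 552.9546988503317, 'cx': 319.2613946205644, 'cy': 233.23988721739147, 'rvec': array([ 2.14485205, -2.08713687,  0.19822515]), 'tvec': array([0.01953752, 0.58860706, 1.18516099])}
scene {'fx': 436.0248901181037, 'fy': 436.0248901181037, 'cx': 322.72303556292724, 'cy': 234.9463553720861, 'rvec': array([ 0.9554173 ,  2.41127656, -1.13674647]), 'tvec': array([ 0.38282035, -0.20501451,  1.21392097])}
```

View pics/top.png

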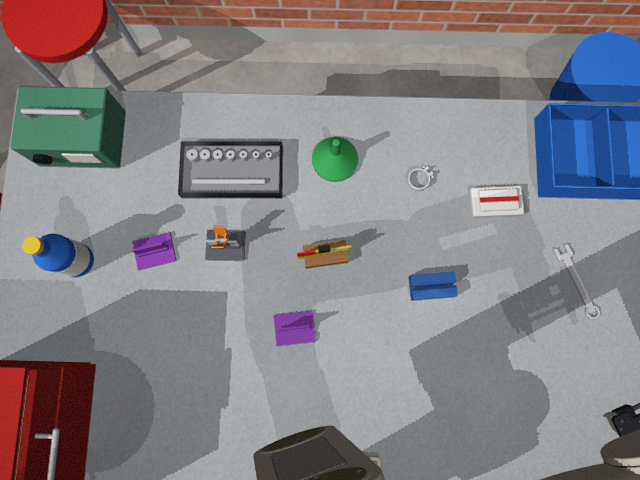

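View pics/scene.png

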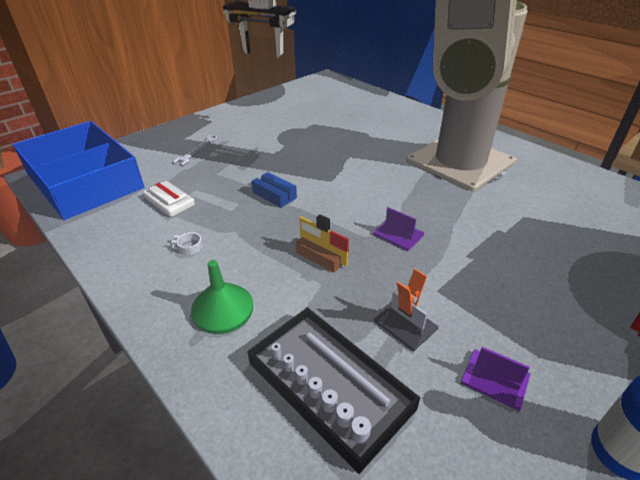

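The top view shows the card in its rack at (326,252) with the red end on the left, the blue block at (433,286), and the orange clip at (222,238). Three things are shaped like the park: grey (225,243), purple (153,250) and purple (295,327). The grey steel one carries the orange clip, so it fits. I'll measure and confirm in a crop.

```bash
cat > m.py <<'E'
from h import *
D={n:np.load(n+'.npz') for n in('top','scene')}
a=cv2.resize(D['top']['im'][200:345,120:470],(800,331)); b=cv2.resize(D['scene']['im'][170:360,230:540],(430,264)); 
b2=np.zeros((264,800,3),np.uint8); b2[:,:430]=b; save('crop.png',np.vstack([a,b2]))
roi={'top':{'rack':(295,232,358,272),'blk':(402,264,462,306),'clip':(200,220,250,266)},
'scene':{'rack':(285,205,365,280),'blk':(245,168,302,212),'clip':(370,260,442,352)}}
def hsvr(im): return cv2.cvtColor(im,cv2.COLOR_RGB2HSV)
def rect(P): 
    (c,s,an)=cv2.minAreaRect((P[:,:2]*1000).astype(np.float32)); return np.round(c,1),np.round(s,1),round(an,1)
for n in D:
    im,d=D[n]['im'],D[n]['d']; W=world(n,d); H=hsvr(im)
    for k,(x0,y0,x1,y1) in roi[n].items():
        w=W[y0:y1,x0:x1].reshape(-1,3); h=H[y0:y1,x0:x1].reshape(-1,3).astype(int); ok=d[y0:y1,x0:x1].ravel()>0
        hh,s,v=h.T; z=w[:,2]
        masks={'rack':{'brown':ok&(hh<18)&(s>90)&(z>.022)&(z<.036),'yellow':ok&(hh>18)&(hh<34)&(s>130)&(z>.04),'red':ok&((hh<6)|(hh>172))&(s>150)&(z>.05),'tab':ok&(v<60)&(z>.07)},
         'blk':{'top':ok&(hh>95)&(hh<125)&(s>100)&(z>.03)&(z<.045)},
         'clip':{'orange':ok&(hh<20)&(s>150)&(z>.05),'foot':ok&(s<60)&(z>.004)&(z<.03),'plate':ok&(s<60)&(z>.035)}}[k]
        for m,q in masks.items():
            if q.sum()>4:
                p=w[q]; print(n,k,m,q.sum(),'mean',(p.mean(0)*1000).round(1),'z',(np.percentile(p[:,2],[2,98])*1000).round(1),'rect',rect(p))
    fl=W[(np.abs(W[...,2])<.02)&(d>0)]; print(n,'floor z',np.median(fl[:,2]))
E
python3 m.py
```

```text
top rack brown 646 mean [544.   20.7  29.7] z [24.2 34.4] rect (array([547.9,  21. ]), array([51.3, 99.3]), 9.6)
top rack yellow 92 mean [548.2   8.3  67.7] z [40.3 93. ] rect (array([545. ,  23.2]), array([  8.2, 115.1]), 10.6)
top rack red 55 mean [539.6  63.9  74.9] z [62.9 82.6] rect (array([539.8,  64.3]), array([ 4.5, 37.9]), 10.3)
top rack tab 76 mean [546.2  24.7 101.4] z [ 90.1 107.3] rect (array([547. ,  24.7]), array([12.6, 24.2]), 8.7)
top blk top 964 mean [ 480.4 -224.3   35.6] z [30.6 40.6] rect (array([ 480.3, -224.2]), array([ 56.2, 100.7]), 6.5)
top clip orange 186 mean [568.9 251.4  94. ] z [ 65.8 115.9] rect (array([563.8, 251.3]), array([46.6, 26.1]), 2.3)
top clip foot 874 mean [560.7 251.5   8.7] z [ 4.2 22.6] rect (array([570.6, 258. ]), array([107.1, 116.8]), 1.7)
top clip plate 127 mean [562.8 252.3  63.5] z [37.9 89.8] rect (array([558.7, 253.2]), array([37.7, 65.1]), 22.3)
top floor z 0.0002382390357727068
scene rack brown 464 mean [563.3  29.5  30.3] z [22.7 33.9] rect (array([548.1,  22.2]), array([51.5, 98.7]), 10.0)
scene rack yellow 284 mean [549.7  17.1  56.5] z [40.4 80.8] rect (array([547.6,  24.8]), array([  6.4, 121. ]), 9.3)
scene rack red 190 mean [541.6  65.3  66.1] z [50.7 81.4] rect (array([541.7,  63.3]), array([ 7.1, 41.9]), 14.5)
scene rack tab 166 mean [549.8  28.2  94.4] z [ 79.5 105.4] rect (array([548.5,  26.2]), array([12.2, 24.6]), 11.6)
scene blk top 565 mean [ 482.9 -218.8   36.7] z [30.5 40.1] rect (array([ 480.8, -223.3]), array([ 58.1, 100.6]), 5.9)
scene clip orange 614 mean [562.1 254.5  89.5] z [ 53.2 115.1] rect (array([563.9, 253.1]), array([25.2, 47.7]), 89.4)
scene clip foot 1436 mean [571.6 259.6  11.9] z [ 4.2 27.7] rect (array([516.6, 228.1]), array([226.7, 138.8]), 41.9)
scene clip plate 312 mean [564.4 261.9  52.4] z [35.5 84.6] rect (array([567.5, 254.8]), array([67.4, 35.8]), 70.2)
scene floor z 0.002073960024722983
```

View pics/crop.png

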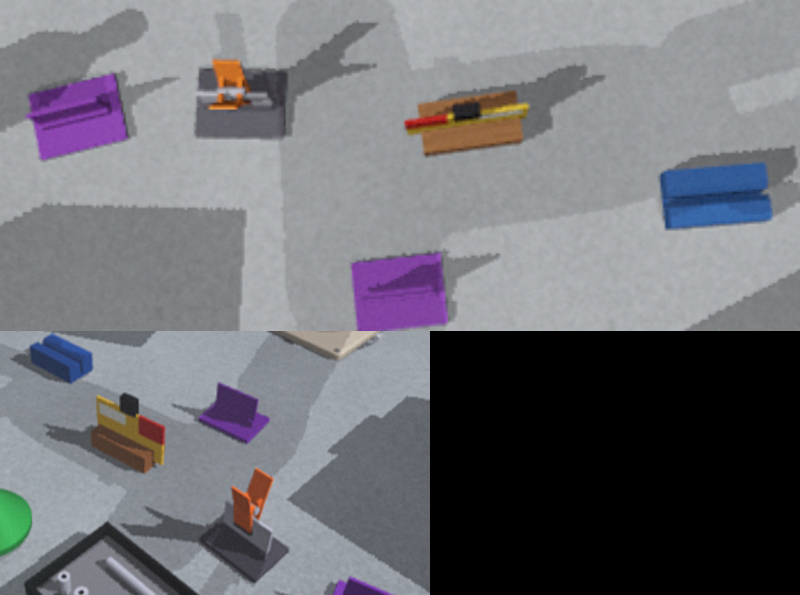

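The crop confirms it. The clip sits on the grey steel foot with the light plate, the purple ones are decoys without a clip, and the card's red end points to +y.

```bash
cat >> h.py <<'E'
def go(x,y,z,yawdeg,s=None):
    """slide (mm) and dr for the grasp point at x,y,z (mm), tool y at yaw"""
    s=s or read_state(); R0=R(s['orientation']); a=np.radians(yawdeg)
    ty=np.array([np.cos(a),np.sin(a),0]); tz=np.array([0,0,-1.]); Rt=np.stack([np.cross(ty,tz),ty,tz],1)
    tcp=np.array([x,y,z+167.]); sl=R0.T@(tcp-np.array(s['tool_pos'])*1000)
    print('slide',sl.round(1),'dr',cv2.Rodrigues(R0.T@Rt)[0].ravel().round(4))
E
python3 -c "
from h import *
go(547.5,24,190,9.8)"
```

```text
slide [ 508.7 -395.9   47.5] dr [-1.300e-03 -1.200e-03 -1.317e+00]
```

Emit:
servo_tool([
  {"slide": [509,-396,47],"dr": [0,0,-1.317],"jaw": 0.3},
  {"slide": [509,-396,47],"dr": [0,0,-1.317],"jaw": 0.3},
  {"slide": [509,-396,47],"dr": [0,0,-1.317],"jaw": 0.3},
  {"slide": [509,-396,47],"dr": [0,0,-1.317],"jaw": 0.3},
  {"slide": [509,-396,47],"dr": [0,0,-1.317],"jaw": 0.3},
  {"slide": [509,-396,47],"dr": [0,0,-1.317],"jaw": 0.3},
  {"slide": [509,-396,47],"dr": [0,0,-1.317],"jaw": 0.3},
  {"slide": [509,-396,47],"dr": [0,0,-1.317],"jaw": 0.3},
  {"slide": [509,-396,47],"dr": [0,0,-1.317],"jaw": 0.3},
  {"slide": [509,-396,47],"dr": [0,0,-1.317],"jaw": 0.3},
  {"slide": [509,-396,47],"dr": [0,0,-1.317],"jaw": 0.3},
  {"slide": [509,-396,47],"dr": [0,0,-1.317],"jaw": 0.3},
  {"slide": [509,-396,47],"dr": [0,0,-1.317],"jaw": 0.3},
  {"slide": [509,-396,47],"dr": [0,0,-1.317],"jaw": 0.3},
  {"slide": [509,-396,47],"dr": [0,0,-1.317],"jaw": 0.3},
  {"slide": [509,-396,47],"dr": [0,0,-1.317],"jaw": 0.3},
  {"slide": [509,-396,47],"dr": [0,0,-1.317],"jaw": 0.3},
  {"slide": [509,-396,47],"dr": [0,0,-1.317],"jaw": 0.3},
])

```text
t: 1.9
tool_pos: [0.5476, 0.0227, 0.358]
orientation: [2.026, 2.401, 0.0]
force: [-0.2, -0.4, 0.0]
opening: 0.0654
gripper_force: 0.0
```

```bash
python3 - <<'E'
from h import *
s=read_state(); print(np.round(s['tool_pos'],4),s['t'],s['opening'])
c=camera_params('wrist'); im,d=read_camera('wrist'); save('w1.png',im); np.savez('w1',im=im,d=d)
W=world('wrist',d,c); H=cv2.cvtColor(im,cv2.COLOR_RGB2HSV).astype(int); h,sa,v=H[...,0],H[...,1],H[...,2]
near=(np.hypot(W[...,0]-.5475,W[...,1]-.024)<.09)&(d>0); z=W[...,2]
def rep(n,q):
    p=W[q]*1000
    if len(p)>4: print(n,len(p),p.mean(0).round(1),np.percentile(p[:,2],[2,98]).round(1),cv2.minAreaRect(p[:,:2].astype(np.float32)))
rep('tabtop',near&(v<70)&(z>.095)&(z<.112)); rep('edge',near&(z>.072)&(z<.083)&(sa>130)); rep('rack',near&(z>.025)&(z<.034))
go(547.5,24,90.5,9.8)
E
```

```text
[0.5476 0.0227 0.358 ] 1.9 0.0653591613214002
tabtop 713 [547.8  28.  102.7] [ 97.2 104.4] ((547.9607543945312, 26.971569061279297), (11.375937461853027, 26.29519271850586), 9.594475746154785)
edge 636 [546.2  36.4  78.2] [76.8 79.8] ((547.950439453125, 26.90338897705078), (3.566328763961792, 120.10845947265625), 9.58608627319336)
rack 5440 [548.   26.8  29.9] [28.5 31.4] ((547.5850219726562, 29.689132690429688), (50.19230270385742, 114.02484130859375), 9.540063858032227)
slide [  1.2  -0.  100.5] dr [ 0.0004  0.0002 -0.0018]
```

View pics/w1.png

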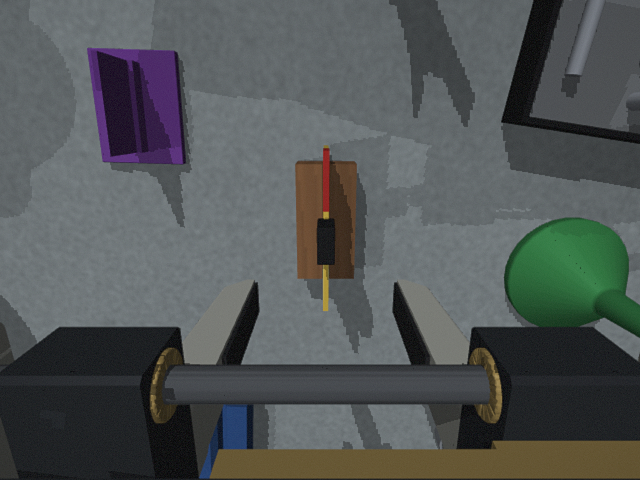

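The wrist view shows the tab at (326,242), centred between the fingers, red end away from me. Descend and grip.

Emit:
servo_tool([
  {"slide": [4,0.9,40],"dr": [0,0,0.003],"jaw": 0.4},
  {"slide": [4,0.9,80],"dr": [0,0,0.003],"jaw": 0.4},
  {"slide": [4,0.9,100],"dr": [0,0,0.003],"jaw": 0.4},
  {"slide": [4,0.9,100],"dr": [0,0,0.003],"jaw": 0.5},
  {"slide": [4,0.9,100],"dr": [0,0,0.003],"jaw": 1},
  {"slide": [4,0.9,100],"dr": [0,0,0.003],"jaw": 1},
  {"slide": [4,0.9,100],"dr": [0,0,0.003],"jaw": 1},
  {"slide": [4,0.9,100],"dr": [0,0,0.003],"jaw": 1},
  {"slide": [4,0.9,100],"dr": [0,0,0.003],"jaw": 1},
  {"slide": [4,0.9,100],"dr": [0,0,0.003],"jaw": 1},
  {"slide": [4,0.9,100],"dr": [0,0,0.003],"jaw": 1},
  {"slide": [4,0.9,100],"dr": [0,0,0.003],"jaw": 1},
], force=35)

```text
t: 3.15
tool_pos: [0.5482, 0.028, 0.2586]
orientation: [2.027, 2.4, 0.0]
force: [-1.9, -0.6, 5.0]
opening: 0.0122
gripper_force: 35.0
```

```bash
python3 -c "
from h import *
s=read_state();print(s['tool_pos'],s['opening'],s['gripper_force'],s['force'],s['wrist_torque'])
go(548,27,170,9.6)"
```

```text
[0.54820256 0.02798707 0.25856181] 0.012153350833012236 34.999017119407654 [-1.91001469 -0.5994977   5.04990592] [-0.06564699  0.46187631 -0.04770048]
slide [ -1.   -0.3 -78.4] dr [0.0004 0.0003 0.0005]
```

Emit:
servo_tool([
  {"slide": [0,0,-10],"dr": [0,0,0],"jaw": 1},
  {"slide": [0,0,-25],"dr": [0,0,0],"jaw": 1},
  {"slide": [0,0,-50],"dr": [0,0,0],"jaw": 1},
  {"slide": [0,0,-75],"dr": [0,0,0],"jaw": 1},
  {"slide": [0,0,-90],"dr": [0,0,0],"jaw": 1},
  {"slide": [0,0,-90],"dr": [0,0,0],"jaw": 1},
])

```text
t: 3.75
tool_pos: [0.5491, 0.028, 0.3515]
orientation: [2.024, 2.396, 0.006]
force: [0.2, 0.2, 0.1]
opening: 0.0116
gripper_force: 35.0
```

```bash
python3 -c "
from h import *
s=read_state();print(s['tool_pos'],s['opening'],s['gripper_force'],s['force'],s['wrist_torque'])
go(480.5,-223,180,6.2)"
```

```text
[0.54907759 0.02798628 0.35148553] 0.01157399021370903 34.999088644981384 [0.21301704 0.17037538 0.11262626] [-0.06338547 -0.13245658  0.07072298]
slide [-236.  -109.6    4.1] dr [0.0059 0.001  0.0598]
```

Emit:
servo_tool([
  {"slide": [-40,-19,0],"dr": [0,0,0.01],"jaw": 1},
  {"slide": [-80,-37,0],"dr": [0,0,0.02],"jaw": 1},
  {"slide": [-120,-56,0],"dr": [0,0,0.03],"jaw": 1},
  {"slide": [-160,-75,0],"dr": [0,0,0.04],"jaw": 1},
  {"slide": [-200,-93,0],"dr": [0,0,0.05],"jaw": 1},
  {"slide": [-225,-105,0],"dr": [0,0,0.06],"jaw": 1},
  {"slide": [-236,-109.6,2],"dr": [0,0,0.06],"jaw": 1},
  {"slide": [-236,-109.6,2],"dr": [0,0,0.06],"jaw": 1},
  {"slide": [-236,-109.6,2],"dr": [0,0,0.06],"jaw": 1},
  {"slide": [-236,-109.6,2],"dr": [0,0,0.06],"jaw": 1},
  {"slide": [-236,-109.6,2],"dr": [0,0,0.06],"jaw": 1},
])

```text
t: 4.85
tool_pos: [0.4799, -0.2218, 0.3457]
orientation: [-2.096, -2.34, -0.0]
force: [0.4, -0.5, -0.1]
opening: 0.0117
gripper_force: 35.0
```

```bash
python3 - <<'E'
from h import *
s=read_state(); print(np.round(s['tool_pos'],4),R(s['orientation']).round(3),s['opening'],s['force'])
c=camera_params('wrist'); im,d=read_camera('wrist'); save('w2.png',im)
ims,ds=read_camera('scene'); save('s2.png',ims)
def an(n,W,im,d):
    H=cv2.cvtColor(im,cv2.COLOR_RGB2HSV).astype(int); h,sa,v=H[...,0],H[...,1],H[...,2]
    near=(np.hypot(W[...,0]-.4805,W[...,1]+.223)<.09)&(d>0); z=W[...,2]
    for k,q in {'blk':near&(h>95)&(h<125)&(sa>100)&(z>.032)&(z<.041),'yel':near&(h>18)&(h<34)&(sa>130)&(z>.07),'red':near&((h<6)|(h>172))&(sa>150)&(z>.07)}.items():
        p=W[q]*1000
        if len(p)>4: print(n,k,len(p),p.mean(0).round(1),np.percentile(p[:,2],[2,98]).round(1),cv2.minAreaRect(p[:,:2].astype(np.float32)))
    q=near&(h>18)&(h<34)&(sa>130)&(z>.07); p=W[q]*1000
    if len(p)>50:
        A=np.c_[p[:,1:],np.ones(len(p))]; print('plane x=ay+bz+c',np.linalg.lstsq(A,p[:,0],rcond=None)[0])
an('w',world('wrist',d,c),im,d); an('s',world('scene',ds),ims,ds)
go(480.5,-223,89,6.2)
E
```

```text
[ 0.4799 -0.2218  0.3457] [[-0.11   0.994  0.   ]
 [ 0.994  0.11   0.   ]
 [ 0.     0.    -1.   ]] 0.011713017684026926 [ 0.39160806 -0.48651368 -0.06617712]
w blk 6476 [ 480.6 -216.6   35.7] [32.6 37.3] ((480.8421630859375, -219.9032440185547), (56.10686492919922, 95.18087768554688), 6.236636638641357)
w yel 1319 [ 473.3 -201.5  253.4] [116.7 275.8] ((485.551513671875, -219.31419372558594), (72.09288024902344, 107.01007843017578), 35.183372497558594)
w red 933 [ 476.2 -181.2  164.6] [146.1 166.7] ((495.3594055175781, -181.44508361816406), (42.1637077331543, 41.88466262817383), 6.465760231018066)
plane x=ay+bz+c [ 6.59933621e-02 -7.00994056e-02  5.04402422e+02]
s blk 510 [ 482.5 -219.6   37.2] [32.3 40.3] ((481.12005615234375, -222.94863891601562), (56.96280288696289, 99.97416687011719), 5.711611747741699)
s yel 659 [ 480.8 -221.5  141.3] [ 98.8 275.5] ((472.5039367675781, -223.33871459960938), (110.4905014038086, 90.8300552368164), 56.204769134521484)
s red 158 [ 476.6 -183.6  153.1] [136.6 168.1] ((476.7894592285156, -185.08956909179688), (6.971292495727539, 43.288814544677734), 9.571245193481445)
plane x=ay+bz+c [-1.07823099e-01  3.59241830e-03  4.56381964e+02]
slide [-0.9  0.6 89.8] dr [ 0.0002 -0.      0.0013]
```

View pics/s2.png

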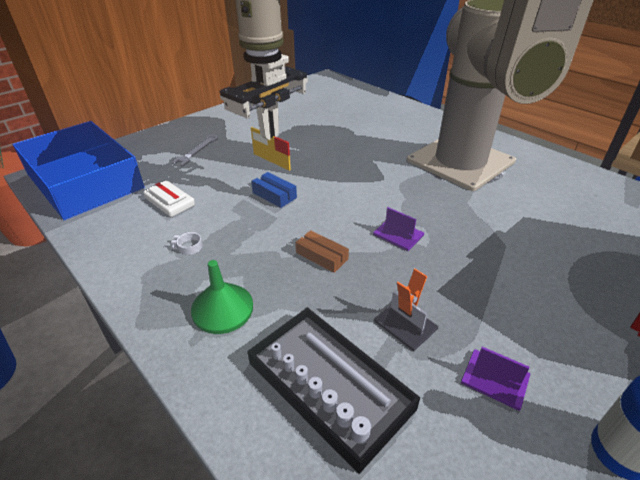

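The scene view shows the card hanging upright from the gripper at (270,148), above the block at (274,190), and aligned to about 1 mm. Lower it.

Emit:
servo_tool([
  {"slide": [-0.5,0.7,25],"dr": [0,0,0.001],"jaw": 1},
  {"slide": [-0.5,0.7,45],"dr": [0,0,0.001],"jaw": 1},
  {"slide": [-0.5,0.7,55],"dr": [0,0,0.001],"jaw": 1},
  {"slide": [-0.5,0.7,60],"dr": [0,0,0.001],"jaw": 1},
  {"slide": [-0.5,0.7,64],"dr": [0,0,0.001],"jaw": 1},
  {"slide": [-0.5,0.7,68],"dr": [0,0,0.001],"jaw": 1},
  {"slide": [-0.5,0.7,72],"dr": [0,0,0.001],"jaw": 1},
  {"slide": [-0.5,0.7,76],"dr": [0,0,0.001],"jaw": 1},
  {"slide": [-0.5,0.7,80],"dr": [0,0,0.001],"jaw": 1},
  {"slide": [-0.5,0.7,83],"dr": [0,0,0.001],"jaw": 1},
  {"slide": [-0.5,0.7,85],"dr": [0,0,0.001],"jaw": 1},
  {"slide": [-0.5,0.7,85],"dr": [0,0,0.001],"jaw": 1},
])

```text
t: 6.15
tool_pos: [0.4801, -0.2234, 0.2604]
orientation: [-2.099, -2.337, 0.0]
force: [0.4, -0.5, -0.4]
opening: 0.0119
gripper_force: 35.0
```

Emit:
servo_tool([
  {"slide": [0,0,1.5],"dr": [0,0,0],"jaw": 1},
  {"slide": [0,0,3],"dr": [0,0,0],"jaw": 1},
  {"slide": [0,0,4],"dr": [0,0,0],"jaw": 1},
  {"slide": [0,0,4],"dr": [0,0,0],"jaw": 1},
])

```text
t: 6.55
tool_pos: [0.4802, -0.2234, 0.2567]
orientation: [2.099, 2.337, -0.0]
force: [0.5, -0.3, 0.3]
opening: 0.0117
gripper_force: 35.0
```

Emit:
servo_tool([
  {"slide": [0,0,0.5],"dr": [0,0,0],"jaw": 1},
  {"slide": [0,0,1],"dr": [0,0,0],"jaw": 1},
  {"slide": [0,0,1],"dr": [0,0,0],"jaw": 1},
])

```text
t: 6.85
tool_pos: [0.4804, -0.2235, 0.2566]
orientation: [2.099, 2.337, 0.0]
force: [-2.9, 1.7, 5.7]
opening: 0.0117
gripper_force: 35.0
```

Emit:
servo_tool([
  {"slide": [0,0,0.5],"dr": [0,0,0],"jaw": 1},
  {"slide": [0,0,1],"dr": [0,0,0],"jaw": 1},
  {"slide": [0,0,1],"dr": [0,0,0],"jaw": 1},
])

```text
t: 7.15
tool_pos: [0.4806, -0.2235, 0.2566]
orientation: [2.099, 2.337, 0.0]
force: [-5.2, 3.7, 14.2]
opening: 0.012
gripper_force: 35.0
```

Contact came at the predicted floor height. Relieve the push, open, retreat.

Emit:
servo_tool([
  {"slide": [0,0,-1.5],"dr": [0,0,0],"jaw": 1},
  {"slide": [0,0,-1.5],"dr": [0,0,0],"jaw": 0.8},
  {"slide": [0,0,-1.5],"dr": [0,0,0],"jaw": 0.6},
  {"slide": [0,0,-1.5],"dr": [0,0,0],"jaw": 0.4},
  {"slide": [0,0,-1.5],"dr": [0,0,0],"jaw": 0.3},
  {"slide": [0,0,-20],"dr": [0,0,0],"jaw": 0.2},
  {"slide": [0,0,-60],"dr": [0,0,0],"jaw": 0},
  {"slide": [0,0,-105],"dr": [0,0,0],"jaw": 0},
  {"slide": [0,0,-110],"dr": [0,0,0],"jaw": 0},
  {"slide": [0,0,-110],"dr": [0,0,0],"jaw": 0},
])

```text
t: 8.15
tool_pos: [0.4808, -0.2237, 0.3668]
orientation: [2.097, 2.334, 0.001]
force: [0.9, -0.3, -0.4]
opening: 0.0781
gripper_force: 0.0
```

```bash
cat > chk.py <<'E'
from h import *
import sys
s=read_state(); print(np.round(s['tool_pos'],4),s['t'],s['opening'],np.round(s['force'],1))
c=camera_params('wrist'); im,d=read_camera('wrist'); save(sys.argv[1]+'w.png',im)
ims,ds=read_camera('scene'); save(sys.argv[1]+'s.png',ims)
for n,W,I,dd in(('w',world('wrist',d,c),im,d),('s',world('scene',ds),ims,ds)):
    H=cv2.cvtColor(I,cv2.COLOR_RGB2HSV).astype(int); h,sa,v=H[...,0],H[...,1],H[...,2]
    near=(np.hypot(W[...,0]-.4805,W[...,1]+.223)<.075)&(dd>0); z=W[...,2]
    q=near&((h<34)|(h>172))&(sa>130)&(z>.04)&(z<.085); p=W[q]*1000
    if len(p)>20:
        print(n,'card',len(p),np.percentile(p[:,2],[2,98]).round(1),cv2.minAreaRect(p[:,:2].astype(np.float32)))
        A=np.c_[p[:,1:],np.ones(len(p))]; print('plane',np.linalg.lstsq(A,p[:,0],rcond=None)[0].round(4))
        e=p[p[:,2]>72]; print('edge',len(e),e.mean(0).round(1),cv2.minAreaRect(e[:,:2].astype(np.float32)))
    p=W[near&(v<70)&(z>.095)&(z<.105)]*1000
    if len(p)>5: print('tab',len(p),p.mean(0).round(1))
go(563.9,252,200,1)
E
python3 chk.py a
```

```text
[ 0.4808 -0.2237  0.3668] 8.15 0.07806935282888551 [ 0.9 -0.3 -0.4]
w card 623 [65.6 77.6] ((481.74041748046875, -224.2669677734375), (4.26835823059082, 120.03262329101562), 6.2074198722839355)
plane [-1.033000e-01  7.700000e-03  4.580013e+02]
edge 608 [ 480.8 -214.6   76.2] ((481.74041748046875, -224.2669677734375), (4.26835823059082, 120.03262329101562), 6.2074198722839355)
tab 636 [ 481.5 -223.5  100.7]
s card 340 [40.9 79. ] ((481.5626220703125, -225.87823486328125), (6.716230392456055, 122.3671646118164), 5.732049465179443)
plane [-1.102000e-01 -1.420000e-02  4.580695e+02]
edge 86 [ 481.1 -220.    76.1] ((481.4734802246094, -226.9017333984375), (6.647561073303223, 120.33878326416016), 6.1166887283325195)
tab 51 [ 482.9 -223.3  100.6]
slide [463.6 134.3  -3.3] dr [-0.0013 -0.0009  0.0896]
```

View pics/aw.png

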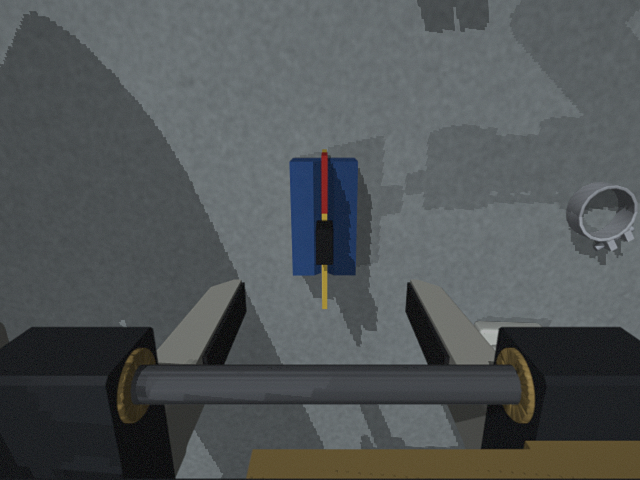

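The card stands upright in the block, top edge at z = 76 mm (fully home), tab at (324,242). Now to the clip.

Emit:
servo_tool([
  {"slide": [464,134,-3],"dr": [0,0,0.09],"jaw": 0},
  {"slide": [464,134,-3],"dr": [0,0,0.09],"jaw": 0},
  {"slide": [464,134,-3],"dr": [0,0,0.09],"jaw": 0},
  {"slide": [464,134,-3],"dr": [0,0,0.09],"jaw": 0},
  {"slide": [464,134,-3],"dr": [0,0,0.09],"jaw": 0},
  {"slide": [464,134,-3],"dr": [0,0,0.09],"jaw": 0},
  {"slide": [464,134,-3],"dr": [0,0,0.09],"jaw": 0},
  {"slide": [464,134,-3],"dr": [0,0,0.09],"jaw": 0},
  {"slide": [464,134,-3],"dr": [0,0,0.09],"jaw": 0},
  {"slide": [464,134,-3],"dr": [0,0,0.09],"jaw": 0},
  {"slide": [464,134,-3],"dr": [0,0,0.09],"jaw": 0},
  {"slide": [464,134,-3],"dr": [0,0,0.09],"jaw": 0},
  {"slide": [464,134,-3],"dr": [0,0,0.09],"jaw": 0},
  {"slide": [464,134,-3],"dr": [0,0,0.09],"jaw": 0},
])

```text
t: 9.65
tool_pos: [0.5639, 0.251, 0.367]
orientation: [-2.204, -2.238, 0.002]
force: [0.6, -0.0, -0.2]
opening: 0.0929
gripper_force: 0.0
```

```bash
python3 - <<'E'
from h import *
s=read_state(); print(np.round(s['tool_pos'],4),s['t'],s['opening'])
c=camera_params('wrist'); im,d=read_camera('wrist'); save('cw.png',im)
W=world('wrist',d,c); H=cv2.cvtColor(im,cv2.COLOR_RGB2HSV).astype(int); h,sa,v=H[...,0],H[...,1],H[...,2]
near=(np.hypot(W[...,0]-.564,W[...,1]-.252)<.07)&(d>0); z=W[...,2]
def rep(n,q):
    p=W[q]*1000
    if len(p)>4: print(n,len(p),p.mean(0).round(1),np.percentile(p[:,2],[1,99]).round(1),cv2.minAreaRect(p[:,:2].astype(np.float32)))
o=near&(h<20)&(sa>150)
rep('orange',o&(z>.06)); rep('tops',o&(z>.105)); 
rep('plate',near&(sa<60)&(z>.055)&(z<.065)); rep('foot',near&(sa<60)&(z>.004)&(z<.02))
go(563.9,252,97,1)
E
```

```text
[0.5639 0.251  0.367 ] 9.65 0.09293664043815394
orange 2163 [564.9 255.9  93.7] [ 61.5 114.4] ((551.826171875, 256.25445556640625), (29.81585121154785, 73.62522888183594), 84.25659942626953)
tops 642 [564.8 255.6 111.3] [105.1 114.8] ((551.826171875, 256.25445556640625), (29.81585121154785, 73.62522888183594), 84.25659942626953)
plate 257 [564.6 265.4  59.9] [58.4 61.4] ((564.6817016601562, 257.63311767578125), (3.99391770362854, 70.2079086303711), 0.012474697083234787)
foot 4207 [564.4 275.1   8.3] [ 6.1 19.7] ((564.677001953125, 257.39105224609375), (70.04579162597656, 90.58135986328125), 0.08680654317140579)
slide [  1.    0.  103.4] dr [-0.0005  0.0003 -0.0021]
```

View pics/cw.png

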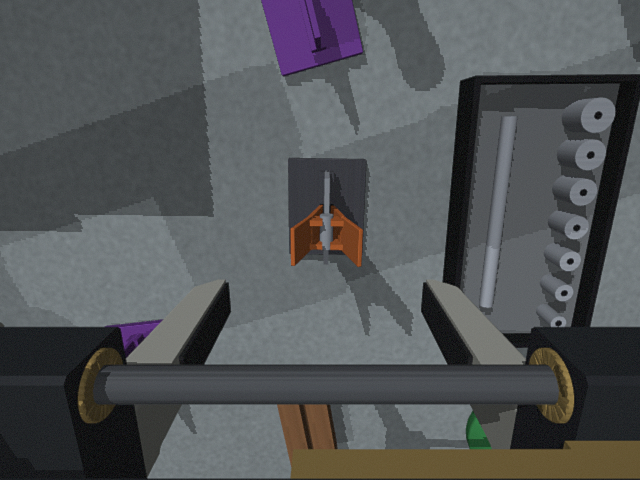

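The wrist view shows the orange clip at (326,240) astride the steel plate, which is clear to grip. Centre about (564.6, 255), yaw 0.

Emit:
servo_tool([
  {"slide": [4,0.7,40],"dr": [0,0,0.015],"jaw": 0.15},
  {"slide": [4,0.7,75],"dr": [0,0,0.015],"jaw": 0.15},
  {"slide": [4,0.7,95],"dr": [0,0,0.015],"jaw": 0.15},
  {"slide": [4,0.7,102],"dr": [0,0,0.015],"jaw": 0.15},
  {"slide": [4,0.7,102],"dr": [0,0,0.015],"jaw": 0.15},
  {"slide": [4,0.7,102],"dr": [0,0,0.015],"jaw": 0.5},
  {"slide": [4,0.7,102],"dr": [0,0,0.015],"jaw": 1},
  {"slide": [4,0.7,102],"dr": [0,0,0.015],"jaw": 1},
  {"slide": [4,0.7,102],"dr": [0,0,0.015],"jaw": 1},
  {"slide": [4,0.7,102],"dr": [0,0,0.015],"jaw": 1},
  {"slide": [4,0.7,102],"dr": [0,0,0.015],"jaw": 1},
  {"slide": [4,0.7,102],"dr": [0,0,0.015],"jaw": 1},
  {"slide": [4,0.7,102],"dr": [0,0,0.015],"jaw": 1},
  {"slide": [4,0.7,102],"dr": [0,0,0.015],"jaw": 1},
], force=32)

```text
t: 11.1
tool_pos: [0.5653, 0.2568, 0.2685]
orientation: [2.218, 2.223, 0.006]
force: [-2.8, 0.8, 13.2]
opening: 0.0233
gripper_force: 32.0
```

Emit:
servo_tool([
  {"slide": [0,0,-5],"dr": [0,0,0],"jaw": 1},
  {"slide": [0,0,-15],"dr": [0,0,0],"jaw": 1},
  {"slide": [0,0,-35],"dr": [0,0,0],"jaw": 1},
  {"slide": [0,0,-60],"dr": [0,0,0],"jaw": 1},
  {"slide": [0,0,-90],"dr": [0,0,0],"jaw": 1},
  {"slide": [0,0,-115],"dr": [0,0,0],"jaw": 1},
  {"slide": [0,0,-120],"dr": [0,0,0],"jaw": 1},
  {"slide": [0,0,-120],"dr": [0,0,0],"jaw": 1},
])

```text
t: 11.9
tool_pos: [0.5647, 0.2563, 0.3867]
orientation: [2.219, 2.223, 0.003]
force: [-0.6, 0.2, -0.7]
opening: 0.0235
gripper_force: 32.0
```

```bash
cat > clip.py <<'E'
from h import *
import sys
s=read_state(); g=np.array(s['tool_pos'])*1000-[0,0,167]; print('grasp',g.round(1),R(s['orientation']).round(3).tolist(),s['t'],s['opening'],np.round(s['force'],1))
for n in('scene','top'):
    im,d=read_camera(n); save(sys.argv[1]+n+'.png',im)
    W=world(n,d)*1000; H=cv2.cvtColor(im,cv2.COLOR_RGB2HSV).astype(int); h,sa=H[...,0],H[...,1]
    near=(np.hypot(W[...,0]-g[0],W[...,1]-g[1])<60)&(d>0)&(abs(W[...,2]-g[2])<100)
    q=near&(h>4)&(h<18)&(sa>170); p=W[q]
    if len(p)<5: print(n,len(p)); continue
    v,u=np.nonzero(q); print(n,len(p),'uv',u.min(),u.max(),v.min(),v.max(),'rel',(p.mean(0)-g).round(1),'min',(np.percentile(p,1,0)-g).round(1),'max',(np.percentile(p,99,0)-g).round(1))
    lo=p[p[:,2]<np.percentile(p[:,2],2)+6]; print('low',(np.percentile(lo,[2,98],0)-g).round(1).tolist())
    if n=='scene': save(sys.argv[1]+'crop.png',cv2.resize(im[max(v.min()-50,0):v.max()+40,max(0,u.min()-50):u.max()+50],None,fx=4,fy=4)[:600,:800])
E
python3 clip.py d; python3 -c "
from h import *
go(477.2,-184.2,218,6.2)"
```

```text
grasp [564.7 256.3 219.7] [[-0.002, 1.0, 0.002], [1.0, 0.002, 0.001], [0.001, 0.002, -1.0]] 11.9 0.023522181596590266 [-0.6  0.2 -0.7]
scene 282 uv 404 433 216 265 rel [ -0.6   3.  -18.6] min [-13.4 -14.8 -55.8] max [15.   8.8 17.8]
low [[-14.5, -14.9, -59.3], [15.5, 8.4, -49.9]]
top 0
slide [-440.1  -87.8   -0.5] dr [-0.0023  0.0007 -0.1062]
```

View pics/dcrop.png

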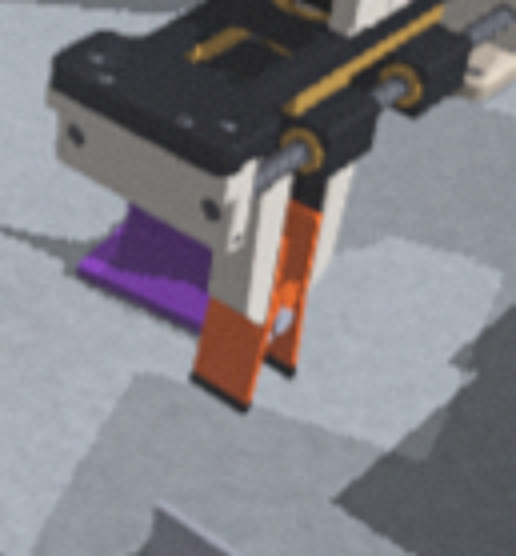

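The crop shows the clip held upright and wide open in the fingers: tips dark, about 64 mm below the grasp point, and clear of the plate. Move over the red end of the card.

Emit:
servo_tool([
  {"slide": [-40,-8,0],"dr": [0,0,-0.01],"jaw": 1},
  {"slide": [-80,-16,0],"dr": [0,0,-0.02],"jaw": 1},
  {"slide": [-120,-24,0],"dr": [0,0,-0.03],"jaw": 1},
  {"slide": [-160,-32,0],"dr": [0,0,-0.04],"jaw": 1},
  {"slide": [-200,-40,0],"dr": [0,0,-0.05],"jaw": 1},
  {"slide": [-240,-48,0],"dr": [0,0,-0.06],"jaw": 1},
  {"slide": [-280,-56,0],"dr": [0,0,-0.07],"jaw": 1},
  {"slide": [-320,-64,0],"dr": [0,0,-0.08],"jaw": 1},
  {"slide": [-360,-72,0],"dr": [0,0,-0.09],"jaw": 1},
  {"slide": [-400,-80,0],"dr": [0,0,-0.1],"jaw": 1},
  {"slide": [-430,-87,0],"dr": [-0.002,0,-0.106],"jaw": 1},
  {"slide": [-438,-88,0],"dr": [-0.002,0,-0.106],"jaw": 1},
  {"slide": [-438,-88,0],"dr": [-0.002,0,-0.106],"jaw": 1},
  {"slide": [-438,-88,0],"dr": [-0.002,0,-0.106],"jaw": 1},
  {"slide": [-438,-88,0],"dr": [-0.002,0,-0.106],"jaw": 1},
])

```text
t: 13.5
tool_pos: [0.4776, -0.1807, 0.3852]
orientation: [2.096, 2.339, 0.002]
force: [-0.3, -0.2, -1.0]
opening: 0.0232
gripper_force: 32.0
```

```bash
python3 clip.py e; python3 chk.py f; python3 -c "
from h import *
go(477,-182.2,125,6.2)"
```

```text
grasp [ 477.6 -180.7  218.2] [[-0.109, 0.994, 0.001], [0.994, 0.109, 0.001], [0.001, 0.001, -1.0]] 13.5 0.023200109882919782 [-0.3 -0.2 -1. ]
scene 257 uv 273 289 109 146 rel [  0.9   0.6 -23.1] min [-14.5 -15.5 -56.6] max [16.2 10.9 17.3]
low [[-15.8, -16.6, -56.8], [16.5, 10.2, -50.8]]
top 0
[ 0.4777 -0.1808  0.3855] 13.6 0.022742941085106907 [ 0.1  0.6 -0.4]
w card 409 [48.9 77.9] ((481.8621520996094, -224.3787384033203), (3.5239899158477783, 120.66558074951172), 6.239683151245117)
plane [-1.066000e-01  1.180000e-02  4.570553e+02]
edge 373 [ 480.  -206.9   76.3] ((481.99853515625, -224.40231323242188), (3.5120010375976562, 120.59357452392578), 6.104299545288086)
tab 9 [ 476.3 -229.4  100. ]
s card 343 [40.6 79.2] ((481.8456726074219, -225.7738037109375), (7.304449081420898, 120.71466827392578), 6.670085430145264)
plane [-1.072000e-01 -5.600000e-03  4.583415e+02]
edge 88 [ 481.6 -222.2   76. ] ((481.8894348144531, -225.77178955078125), (6.170492649078369, 120.730712890625), 5.996129989624023)
tab 48 [ 483.3 -223.3  100.9]
slide [421.1 133.   19. ] dr [ 0.0021 -0.0001  0.0919]
slide [-1.  -1.  93.7] dr [0.0021 0.     0.0012]
```

View pics/ecrop.png

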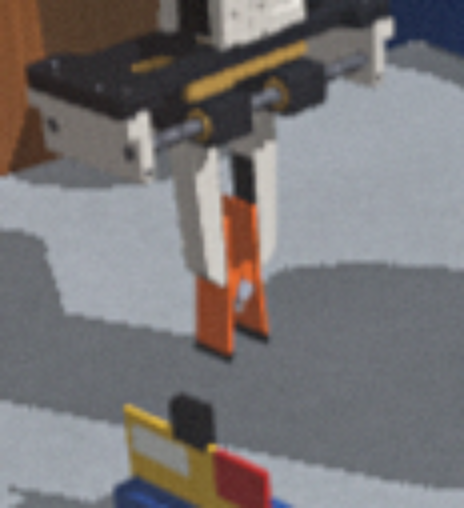

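The crop shows the clip open and upright above the red end of the card. Lower it straight down.

Emit:
servo_tool([
  {"slide": [-1,-0.7,25],"dr": [0.002,0,0.001],"jaw": 1},
  {"slide": [-1,-0.7,45],"dr": [0.002,0,0.001],"jaw": 1},
  {"slide": [-1,-0.7,58],"dr": [0.002,0,0.001],"jaw": 1},
  {"slide": [-1,-0.7,66],"dr": [0.002,0,0.001],"jaw": 1},
  {"slide": [-1,-0.7,74],"dr": [0.002,0,0.001],"jaw": 1},
  {"slide": [-1,-0.7,82],"dr": [0.002,0,0.001],"jaw": 1},
  {"slide": [-1,-0.7,88],"dr": [0.002,0,0.001],"jaw": 1},
  {"slide": [-1,-0.7,92],"dr": [0.002,0,0.001],"jaw": 1},
  {"slide": [-1,-0.7,93.5],"dr": [0.002,0,0.001],"jaw": 1},
  {"slide": [-1,-0.7,93.5],"dr": [0.002,0,0.001],"jaw": 1},
  {"slide": [-1,-0.7,93.5],"dr": [0.002,0,0.001],"jaw": 1},
  {"slide": [-1,-0.7,93.5],"dr": [0.002,0,0.001],"jaw": 1},
  {"slide": [-1,-0.7,93.5],"dr": [0.002,0,0.001],"jaw": 1},
])

```text
t: 15.0
tool_pos: [0.4771, -0.183, 0.2926]
orientation: [2.099, 2.337, 0.0]
force: [0.1, 0.1, -0.3]
opening: 0.0235
gripper_force: 32.0
```

```bash
python3 clip.py g; python3 chk.py h
```

```text
grasp [ 477.1 -183.   125.6] [[-0.107, 0.994, 0.001], [0.994, 0.107, -0.0], [-0.0, 0.0, -1.0]] 15.0 0.023531130623716756 [ 0.1  0.1 -0.3]
scene 244 uv 274 290 148 189 rel [  0.2   0.1 -23. ] min [-14.  -14.8 -62.4] max [16.  10.2 17.2]
low [[-13.9, -16.7, -79.4], [16.6, 14.7, -52.0]]
top 0
[ 0.4771 -0.183   0.2924] 15.1 0.023089695497345443 [ 0.7 -0.6 -0.3]
w card 626 [45.  83.9] ((484.4739685058594, -223.787841796875), (31.806320190429688, 120.81680297851562), 9.092795372009277)
plane [-9.890000e-02  3.650000e-02  4.569549e+02]
edge 444 [ 479.2 -197.7   77.2] ((480.4092102050781, -224.32421875), (29.285120010375977, 120.63923645019531), 4.261890888214111)
tab 720 [ 479.9 -210.6  100.3]
s card 336 [40.9 83. ] ((481.17022705078125, -224.99339294433594), (31.783628463745117, 120.07376861572266), 5.0547709465026855)
plane [-9.240000e-02  7.320000e-02  4.578466e+02]
edge 125 [ 482.4 -207.4   77.2] ((483.388427734375, -225.29571533203125), (31.132152557373047, 118.99609375), 7.356903553009033)
tab 37 [ 485.2 -226.   100.3]
slide [423.2 132.8 -74.7] dr [0.0002 0.0002 0.0896]
```

View pics/gcrop.png

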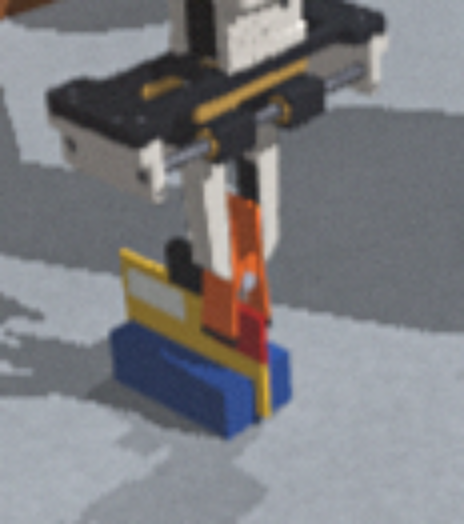

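The clip is open astride the card's red end, with the edge about 14 mm inside the jaws and no contact force. The card still stands upright. Handing in.

```bash
python3 -c "
from plant import *
print(close_job())"
```

```text
the job is handed in; nothing more can be done
None
```

The job is handed in: the card is fully home and upright in the blue block, and the orange clip is held wide open around its upper edge at the red end without touching it; the funnel, clamp, lens and socket case were not touched.

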